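# Feel which aquarium filter cassette is the wrong way round, turn it, and load both

### The arm

A 6-joint arm with a two-finger parallel gripper is mounted at the origin on the work surface. World frame = base frame: x ahead of the robot, y to its left, z up, the work surface at z = 0. Lengths are in mm, angles in rad, forces in N, time in s.
With the tool pointing down it reaches from about 250 to 725 mm from the base axis. Payload 9.7 kg.
Tool frame: the origin (TCP) lies between the finger pads; the fingertips stand tips_ahead ahead of it and the grasp point (between the pads) lies 11 mm behind it (tips_ahead is the distance from the TCP to the fingertips, in mm); y points along the fingers, z is the direction in which the jaws open and shut, and the axes are right-handed (so a half turn about y gives the same grasp; the last joint's range is limited). The gripper opens to 85 mm and grips with 20 to 120 N. Pads are 22 mm wide; open, the fingers measure 114 mm over their backs; the gripper's body (76 mm by 85 mm) begins 54 mm behind the grasp point. The pads swing forward as they close: fully open they stand 13 mm farther back than shut.
Start: joints at [-1.128, 0.087, 0.176, 1.66, 0, 1.571], TCP at [235.656, -496.954, 239.284] pointing down, gripper open.
Joint ranges: [-3.13, 3.13], [-0.85, 1.81], [-1.15, 1.24], [-2.2, 2.28], [-1.44, 1.52], [-3.14, 3.14]. Speed limits (rad/s): [2.22, 2.22, 2.57, 3.14, 3.14, 3.14].

### API

Orientations are given as [roll, pitch, yaw] about the fixed x, y, z axes, in that order (R = Rz(yaw) Ry(pitch) Rx(roll)).
In Python, from station import sense, grab_frame, get_calibration, sign_off, tips_ahead gives the robot as it stands. The module is installed in compiled form; this text tells all that it offers.
- The arm moves only by the tool step_arm, never from a script. Its argument "rows" is a list that holds one entry, the list of rows, each a list of 6 numbers: the shift along the tool's x, y, z in m, then the turn, a rotation vector about the tool's x, y, z in rad. In form: [[[tx, ty, tz, ax, ay, az], ...]]. A call has 1 to 12 rows; each row is the pose to reach, as a shift and turn from the pose commanded when the call began, along the tool's axes at that moment; what a row does not reach only later rows make up. A row lasts 1/8 s, in which the tool goes at most 62.5 mm and 10.7 degrees, less where a joint would pass 70% of its speed; a pose out of reach is approached as far as the arm can. A call with a gripper value outside its range is refused whole. "claw" is the closure, from -1 (fully open) to 1 (shut), set as the call begins (left out, the last holds). The fingers move at their own pace and stop on an object; "newtons" is the grip in N (left out, the last holds). Time passes only in rows, so rows that repeat a pose let the fingers close. It gives the time, the measured TCP pose, the force and the opening at its end, in the units of the state.
- sense(): the state, without advancing time (a new reading comes with each control period).
- grab_frame(name): name is "scene" or "top" or "wrist"; returns (picture, depth): 480x640x3 uint8, blue, green, red; 480x640 float32, mm along the optical axis (not along the pixel's ray), 0 where there is no reading.
- get_calibration(name): a dict with "intrinsics" (3x3 intrinsics, pixels), "D" ([k1, k2, p1, p2, k3] as OpenCV has them; the pictures are not rectified), "origin" and "attitude" of the camera in the world. Camera axes: x right, y up, looking along -z (the intrinsics and any distortion apply to the point x, -y, -z); pixel columns grow to the right and rows downward; lengths in mm; the calibration is good to about 2 mm. A picture is of the moment at which its call begins: read the wrist's pose just before it. get_calibration takes no time and is no camera call; for the wrist camera it gives the pose at the moment of the call.
- sign_off(): hands the job in, once; it reports no verdict.
The state is a dict: "t": time; "joints": joint angles; "joint_vel": joint speeds; "tau": joint torques, N m; "ee_pos": TCP position; "orientation": TCP orientation; "ft_force": force on the tool from outside, world axes, zero at the start; "moment": the same for the moment, N m; "opening": finger opening in mm.
Only numpy, scipy, OpenCV 4.12 (cv2) and the standard library are available. Lean on these libraries where they do the work, as an engineer would, in place of code of your own. Each camera call takes 0.05 s, during which the arm holds its last target.

### The job

One of the two white filter cassettes in the tray of the aquarium filter box lies the wrong way round: the end with a step underneath must enter its bay first, and the step cannot be seen. Press gently on the ends to feel which cassette has its stepped end away from its bay (that end dips), turn that one end for end, and push both fully home in their bays so that both red tabs stay fully back. Leave the mug, food jar and marker alone.

Things in the scene. Friction and masses are not known exactly. Their poses are not given: they have to be found in the camera images.
- filter_box: Aquarium filter box, fixed: grey base 226 x 200 mm, 8 mm thick, carrying an open loading tray (x -120 to 0 mm) and a black housing (x 0 to 106 mm, y -100 to 100, roof top 46.5 mm, tabs 59 mm above the table). Origin on the table, in the plane of the two bays' mouths, midway between them. x: push-in direction (away from the robot, give or take 0.3 rad); y: to the left as the robot sees it; z up.
- lane_left (a point): Left lane as the robot sees it (y +50 mm of the box): floor point, 8 mm above the table, under the middle of the cassette at the start (x -58 mm); axes as the box. Its cassette starts centred here within 3 mm lengthwise, 1 mm sideways. On the tray a lane is 49 mm wide between walls 5 mm thick with tops 18 mm above the table; outer end wall at box x -120 to -114 mm, top at 15 mm.
- lane_right (a point): The same for the right lane (y -50 mm). The two cassettes look alike: white rigid box, 100 mm along the lane x 44 wide x 30 high (top 38 mm above the table), 0.13 to 0.21 kg, blue bars on top. Under one end the bottom is cut away over 40 mm of the length, a step 6 mm high. One cassette has this end toward its bay (right), the other away from it (wrong); which varies.
- bay_left (a point): Middle of the left bay's mouth, on the lane floor (box x 0, y +50 mm, 8 mm above the table). The bay carries on the lane: 49 mm wide, 32.5 mm high, 90 mm deep to the back wall. A rib 4 mm high crosses its floor 54 to 64 mm in: a stepped end passes over it, a plain end is stopped there, 36 mm short of home. Fully home, a cassette stands 10 mm out of the bay.
- bay_right (a point): The same point of the right bay (box y -50 mm). How to feel the step: on the tray, pressing down with 2 to 5 N on the outermost 10 mm of a cassette's stepped end makes that end dip about 4 to 6 mm until it rests on the lane floor, and it rocks back when let go; a plain end stands firm.
- tab_left (a joint): Red tab in the roof slot of the left bay, in m along the box's x. 0 = forward (empty bay); a cassette pushes it back over its last 11 mm, so 0.011 = cassette fully home against the back wall. A weak spring (0.3 N) returns it if no cassette holds it.
- tab_right (a joint): The same red tab of the right bay.
- mug: White mug, 76 mm wide, 90 mm high, standing on the table to the left of the filter box. Origin: centre of its underside. Leave it alone.
- food_jar: Yellow fish-food jar with an orange cap, 50 mm wide, 70 mm high, standing beyond the filter box's back wall, toward the right. Origin: centre of its underside. Leave it alone.
- marker: Black marker pen with a blue cap, 130 mm long, 18 mm thick, lying on the table to the right of the filter box. Origin: middle of its underside, x along the pen. Leave it alone.

How it is judged (in metres and radians):
At the end, for the whole second after the job is handed in: Both red tabs are held back by their cassettes by more than 8 mm of their 11 mm and are at rest (each cassette within 3 mm of fully home, stepped end first), with the robot clear of everything (value of joint each of tab_left, tab_right above 0.008 m and velocity of joint tab_left between -0.01 and 0.01 m/s and velocity of joint tab_right between -0.01 and 0.01 m/s); the robot touches nothing.
It fails at once if the mug is shoved more than 30 mm or tipped (distance of mug from where it was at the start of the episode above 0.03 m or angle between mug's own z axis and vertical above 0.5 rad).
It fails at once if the food jar is shoved more than 30 mm or tipped (distance of food_jar from where it was at the start of the episode above 0.03 m or angle between food_jar's own z axis and vertical above 0.5 rad).
It fails at once if the marker is shoved more than 30 mm (distance of marker from where it was at the start of the episode above 0.03 m).
It also fails if it takes over 72 s, if anything falls off the work surface, if the arm or the gripper's body presses on something with over 40 N, if the wrist force passes 120 N, or if a joint passes its speed limit or range.

## Working session

There is one attempt and no reset: what is moved stays moved. The work goes in short steps, Python scripts to look and compute and a tool call to move; the robot and the scene stay as the last step left them, time stands still between calls to the robot, and variables do not carry over. Pictures are saved under pics/ and viewed, and the job is handed in when it is done.

Besides the shell and the picture viewer there is one more tool, called after "Request:" as name(argument=value, ...) on one line, values as JSON. step_arm: Moves the arm, as the interface text tells. Its arguments: {"type":"object","properties":{"rows":{"type":"array","items":{"type":"array","items":{"type":"array","items":{"type":"number"}}}},"claw":{"type":"number"},"newtons":{"type":"number"}},"required":["rows"]}

```bash
mkdir -p pics; ls
python3 - <<'E'
from station import *
import cv2
s=sense(); print(s); 
print(tips_ahead if not callable(tips_ahead) else tips_ahead())
for n in ("scene","top","wrist"):
    c=get_calibration(n); print(n,c)
for n in ("scene","top"):
    p,d=grab_frame(n); cv2.imwrite(f"pics/{n}0.png",p)
    import numpy as np; np.save(f"{n}0.npy",d)
E
```

```text
pics
{'t': 0.0, 'joints': array([-1.12802899e+00,  8.74698311e-02,  1.75144058e-01,  1.65979281e+00,
       -2.44917438e-05,  1.57081672e+00]), 'joint_vel': array([ 0.00104353,  0.00050778,  0.00030509, -0.00157994,  0.00043452,
        0.00184226]), 'tau': array([ 8.85275017e-05, -5.20397151e+01,  4.64799321e+01,  1.65269058e-02,
       -9.51379775e-05, -3.70763942e-06]), 'ee_pos': array([ 235.54612818, -496.77502809,  238.58278771]), 'orientation': array([-1.57211859e+00, -2.45186917e-05, -2.69884569e+00]), 'ft_force': array([-0.8322859 ,  0.30708619,  0.80639504]), 'moment': array([-0.01254958, -0.04277285,  0.02483281]), 'opening': 85.30907982467286}
8.0
scene {'intrinsics': array([[508.91051829,   0.        , 328.13374877],
       [  0.        , 508.91051829, 235.64838548],
       [  0.        ,   0.        ,   1.        ]]), 'D': array([-0.12137964,  0.        ,  0.        ,  0.        ,  0.        ]), 'origin': array([1226.20876294, -247.06346944,  747.71943309]), 'attitude': array([ 0.74467671, -0.00609962,  1.04598704])}
top {'intrinsics': array([[554.87000699,   0.        , 307.22811348],
       [  0.        , 554.87000699, 229.9720091 ],
       [  0.        ,   0.        ,   1.        ]]), 'D': array([-0.1481522,  0.       ,  0.       ,  0.       ,  0.       ]), 'origin': array([ 413.81522174,   74.46042621, 1069.31397459]), 'attitude': array([ 0.21194705,  0.00643464, -1.56626981])}
wrist {'intrinsics': array([[346.3762275 ,   0.        , 322.71168004],
       [  0.        , 346.3762275 , 241.16486294],
       [  0.        ,   0.        ,   1.        ]]), 'D': array([-0.04817846,  0.        ,  0.        ,  0.        ,  0.        ]), 'origin': array([ 306.54910209, -461.57866473,  371.78918149]), 'attitude': array([-0.31406833,  0.00167026, -1.12795654])}
```

View pics/scene0.png

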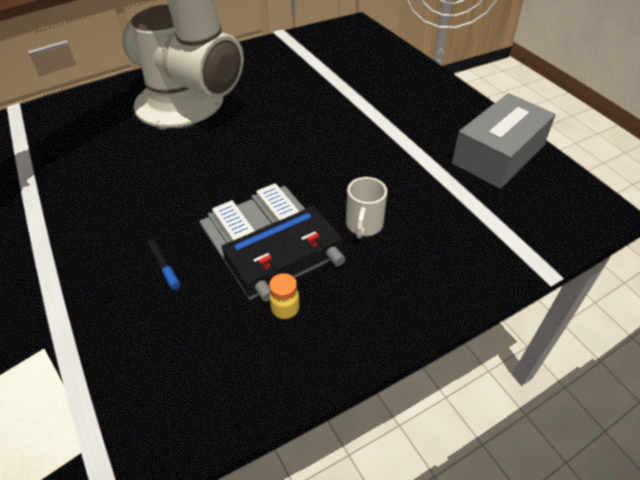

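View pics/top0.png

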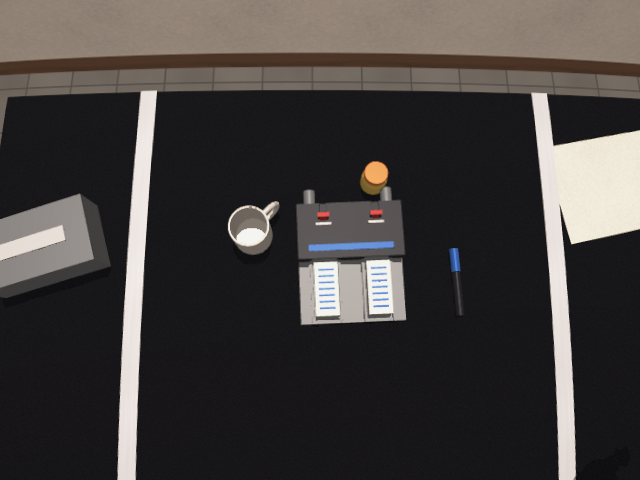

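The scene and top views show the box near the middle, with the mug to its left, the jar beyond it and the pen to its right. In the top view the tray spans px 300-405, rows 258-324. I'll enlarge it next.

Run:
```python
import cv2
p=cv2.imread("pics/top0.png")
cv2.imwrite("pics/crop0.png",cv2.resize(p[185:335,285:425],None,fx=4,fy=4,interpolation=cv2.INTER_CUBIC)[:600])
```

```text
(no output)
```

View pics/crop0.png

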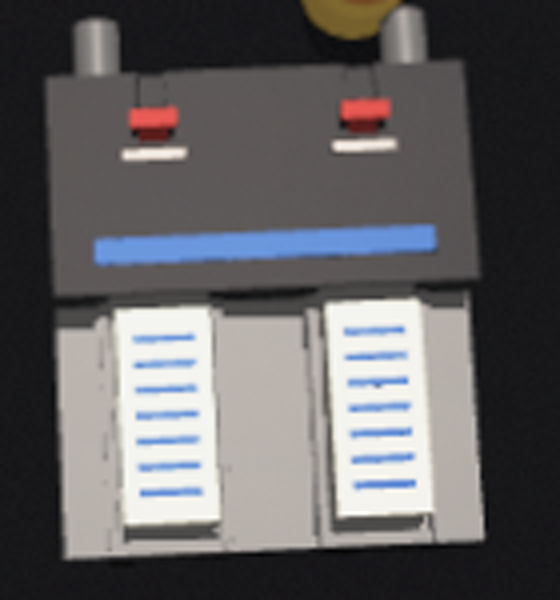

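Readings off the 4x crop:

| Feature | Corner positions (px) |
|---|---|
| Roof | (46,78) (463,62) (480,278) (55,297) |
| Left cassette top | (113,310) (209,305) (219,522) (124,526) |
| Right cassette top | (325,304) (418,299) (433,514) (336,518) |
| Base front | (66,558) (485,541) |

```bash
cat > h.py <<'E'
import numpy as np, cv2
from scipy.spatial.transform import Rotation as R
from station import *
def ray(cal,px,z):
    K,D=cal["intrinsics"],cal["D"]
    n=cv2.undistortPoints(np.array(px,float).reshape(-1,1,2),K,D).reshape(-1,2)
    v=np.c_[n[:,0],-n[:,1],-np.ones(len(n))]
    w=R.from_euler('xyz',cal["attitude"]).apply(v); o=cal["origin"]
    return o+w*((z-o[2])/w[:,2])[:,None]
def proj(cal,P):
    P=np.atleast_2d(P).astype(float)
    c=R.from_euler('xyz',cal["attitude"]).inv().apply(P-cal["origin"])
    c=c*[1,-1,-1]
    return cv2.projectPoints(c.reshape(-1,1,3),np.zeros(3),np.zeros(3),cal["intrinsics"],cal["D"])[0].reshape(-1,2)
E
python3 - <<'E'
from h import *
c=get_calibration("top")
f=lambda L:np.array(L,float)/4+[285,185]-.375
roof=ray(c,f([(46,78),(463,62),(480,278),(55,297)]),46.5)
base=ray(c,f([(66,558),(485,541)]),8)
L=ray(c,f([(113,310),(209,305),(219,522),(124,526)]),38)
Rr=ray(c,f([(325,304),(418,299),(433,514),(336,518)]),38)
for a in (roof,base,L,Rr): print(a.round(1), a.mean(0).round(1))
src=np.vstack([roof,base])[:,:2]; tgt=np.array([(106,100),(106,-100),(0,-100),(0,100),(-120,100),(-120,-100)],float)
# rigid fit
a,b=tgt.mean(0),src.mean(0); H=(tgt-a).T@(src-b); th=np.arctan2(H[0,1]-H[1,0],H[0,0]+H[1,1])
M=np.array([[np.cos(th),-np.sin(th)],[np.sin(th),np.cos(th)]]); o=b-M@a
print("origin",o,"yaw",th,"res",(src-(tgt@M.T+o)).round(1))
for q in (L,Rr): print(((q[:,:2]-o)@M).round(1), ((q[:,:2].mean(0)-o)@M).round(1), np.arctan2(*( (q[0]+q[1]-q[2]-q[3])[[1,0]])))
E
```

```text
[[ 684.2  103.4   46.5]
 [ 692.9  -96.    46.5]
 [ 588.1 -100.8   46.5]
 [ 578.7   98.3   46.5]] [636.    1.2  46.5]
[[ 459.6   93.1    8. ]
 [ 467.6 -106.3    8. ]] [463.6  -6.6   8. ]
[[574.   71.2  38. ]
 [576.5  26.1  38. ]
 [475.   22.   38. ]
 [473.1  65.9  38. ]] [524.6  46.3  38. ]
[[577.1 -28.5  38. ]
 [579.5 -72.5  38. ]
 [478.6 -77.3  38. ]
 [476.9 -32.2  38. ]] [528.  -52.6  38. ]
origin [583.16791862  -1.18743695] yaw 0.04476530949545784 res [[-0.4 -0. ]
 [-0.7  0.3]
 [ 0.5  0.3]
 [-0.  -0.4]
 [ 0.7 -0.3]
 [-0.2  0.1]]
[[  -6.    72.7]
 [  -5.5   27.6]
 [-107.    28. ]
 [-107.    71.9]] [-56.4  50.1] 0.046699822046147116
[[  -7.3  -27. ]
 [  -6.9  -71.1]
 [-107.8  -71.3]
 [-107.6  -26.2]] [-57.4 -48.9] 0.04177572861342594
```

```bash
sed -i 's/s\["opening"\].round(1)/round(s["opening"],1)/' h.py
python3 - <<'E'
from h import *
st(); delta(-106,50,80)
c=get_calibration("top")
print(w2b(ray(c,[(249,222)],90)[0]),w2b(ray(c,[(278,205)],70)[0]))
E
```

```text
t 0.10 box [-369.5 -479.5  238.7] jaw ang -1.1281 down [-0.001  0.001 -1.   ] F [-0.19  0.38  1.33] open 85.3 j [-1.128  0.087  0.175  1.66  -0.     1.571]
shift [-0.4481  0.1591 -0.3859] turn [1.200e-03 3.979e-01 3.000e-04]
[ 64.18109928 185.99672104  90.        ] [ 99.09074897 133.40652671  70.        ]
```

Request:
step_arm(rows=[[[-0.448,0.159,-0.386,0.0012,0.398,0],[-0.448,0.159,-0.386,0.0012,0.398,0],[-0.448,0.159,-0.386,0.0012,0.398,0],[-0.448,0.159,-0.386,0.0012,0.398,0],[-0.448,0.159,-0.386,0.0012,0.398,0],[-0.448,0.159,-0.386,0.0012,0.398,0],[-0.448,0.159,-0.386,0.0012,0.398,0],[-0.448,0.159,-0.386,0.0012,0.398,0],[-0.448,0.159,-0.386,0.0012,0.398,0],[-0.448,0.159,-0.386,0.0012,0.398,0],[-0.448,0.159,-0.386,0.0012,0.398,0],[-0.448,0.159,-0.386,0.0012,0.398,0]]], claw=1, newtons=30)

```text
t: 1.6
ee_pos: [475.4, 30.9, 80.2]
orientation: [-1.579, -0.001, -3.081]
ft_force: [-0.4, -0.4, 0.6]
opening: -0.2
```

Run:
```python
from h import *
st(); print(tips_ahead); delta(-106,50,60)
p,d=grab_frame("wrist"); cv2.imwrite("pics/w1.png",p)
```

```text
t 1.60 box [-106.3   36.9   80.2] jaw ang -1.5097 down [-0.001  0.008 -1.   ] F [-0.4  -0.43  0.63] open -0.2 j [ 0.06  -0.09  -0.308  1.354  0.008  3.141]
8.0
shift [-0.0005  0.0203 -0.013 ] turn [0.0079 0.0163 0.0008]
```

View pics/w1.png

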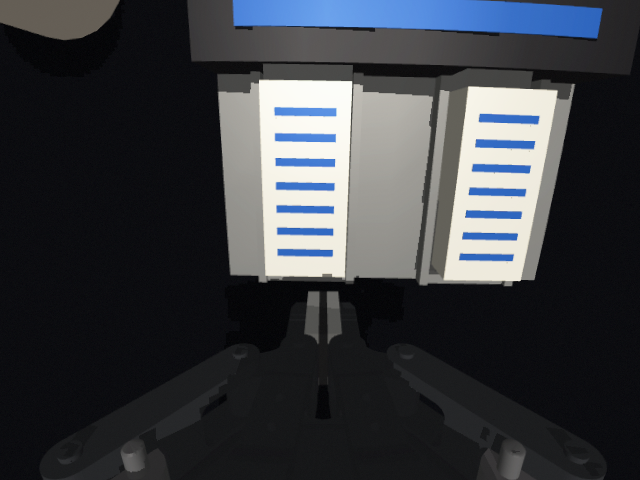

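The wrist view shows the closed fingers at (322,300), just short of the left cassette's outer end (260-350, 275). Joint 6 sits at its limit, so I'll back it off before pressing.

Run:
```python
from h import *
st(); delta(-107,50,58,a=-1.35)
```

```text
t 1.65 box [-106.1   36.5   80.5] jaw ang -1.5105 down [-0.     0.008 -1.   ] F [-0.34 -0.5   0.05] open -0.1 j [ 0.059 -0.09  -0.308  1.354  0.008  3.141]
shift [ 0.0006  0.0226 -0.0133] turn [ 0.0079 -0.1605 -0.0006]
```

Request:
step_arm(rows=[[[0.0006,0.0226,-0.0133,0.008,-0.16,0],[0.0006,0.0226,-0.0133,0.008,-0.16,0],[0.0006,0.0226,-0.0133,0.008,-0.16,0],[0.0006,0.0226,-0.0133,0.008,-0.16,0]]])

```text
t: 2.15
ee_pos: [474.8, 44.0, 58.8]
orientation: [-1.571, 0.002, -2.923]
ft_force: [-0.1, 0.8, 0.6]
opening: -0.2
```

Run:
```python
from h import *
st();delta(-107,50,50,a=-1.35)
```

```text
t 2.15 box [-106.2   50.    58.8] jaw ang -1.3519 down [ 0.002  0.    -1.   ] F [-0.12  0.79  0.56] open -0.2 j [ 0.092 -0.083 -0.343  1.308  0.     3.015]
shift [ 0.0008  0.0088 -0.0001] turn [-0.     -0.0019 -0.0021]
```

Request:
step_arm(rows=[[[0,0.006,0,0,0,0],[0,0.01,0,0,0,0],[0,0.012,0,0,0,0],[0,0.0125,0,0,0,0]]])

```text
t: 2.65
ee_pos: [474.2, 44.5, 45.9]
orientation: [-1.571, 0.001, -2.92]
ft_force: [-6.1, -1.2, 11.3]
opening: 0.0
```

Request:
step_arm(rows=[[[0,0.0005,0,0,0,0],[0,0.001,0,0,0,0]]])

```text
t: 2.9
ee_pos: [474.3, 44.5, 45.8]
orientation: [-1.571, 0.001, -2.92]
ft_force: [-8.3, -0.9, 19.5]
opening: -0.2
```

Left outer end stands firm (about 19 N, tip at 37.8 mm). Now the right one.

Request:
step_arm(rows=[[[0,-0.02,0,0,0,0],[0,-0.02,0,0,0,0]]])

```text
t: 3.15
ee_pos: [475.2, 44.7, 65.4]
orientation: [-1.571, 0.003, -2.92]
ft_force: [-0.4, -0.1, 0.1]
opening: 0.3
```

Run:
```python
from h import *
st();delta(-107,-49.5,52)
```

```text
t 3.15 box [-105.8   50.7   65.4] jaw ang -1.3492 down [ 0.003  0.001 -1.   ] F [-0.41 -0.06  0.11] open 0.3 j [ 0.094 -0.085 -0.333  1.321  0.     3.014]
shift [0.0188 0.0133 0.0984] turn [ 1.000e-04  1.768e-01 -3.000e-03]
```

Request:
step_arm(rows=[[[0.019,0,0.0984,0,0.177,-0.003],[0.019,0,0.0984,0,0.177,-0.003],[0.019,0.0133,0.0984,0,0.177,-0.003],[0.019,0.0133,0.0984,0,0.177,-0.003],[0.019,0.0133,0.0984,0,0.177,-0.003]]])

```text
t: 3.78
ee_pos: [477.3, -54.7, 50.6]
orientation: [-1.571, -0.003, -3.096]
ft_force: [-0.2, 1.0, -0.9]
opening: -0.1
```

Run:
```python
from h import *
st()
```

```text
t 3.77 box [-108.2  -48.7   50.6] jaw ang -1.525 down [-0.003  0.    -1.   ] F [-0.19  0.99 -0.9 ] open -0.1 j [-0.114 -0.065 -0.342  1.296 -0.     2.982]
```

Request:
step_arm(rows=[[[0,0.003,0,0,0,0],[0,0.005,0,0,0,0],[0,0.0055,0,0,0,0]]])

```text
t: 4.15
ee_pos: [477.4, -55.3, 45.4]
orientation: [-1.571, -0.002, -3.097]
ft_force: [-1.2, 0.6, 1.8]
opening: -0.1
```

Request:
step_arm(rows=[[[0,0.0007,0,0,0,0],[0,0.0015,0,0,0,0]]])

```text
t: 4.4
ee_pos: [477.4, -55.6, 44.1]
orientation: [-1.571, -0.002, -3.097]
ft_force: [-2.7, -0.1, 2.3]
opening: -0.1
```

Request:
step_arm(rows=[[[0,0.0007,0,0,0,0],[0,0.0015,0,0,0,0]]])

```text
t: 4.65
ee_pos: [477.4, -55.6, 42.4]
orientation: [-1.571, -0.002, -3.097]
ft_force: [-2.4, 0.2, 2.9]
opening: -0.1
```

Right outer end dips at 2-3 N, so the right cassette is the wrong one. I'll move over its centre with the jaws open.

Request:
step_arm(rows=[[[0,-0.04,0,0,0,0],[0,-0.04,0,0,0,0],[-0.05,-0.04,0,0,0,0],[-0.05,-0.04,0,0,0,0],[-0.05,-0.04,0,0,0,0],[-0.05,-0.04,0,0,0,0]]], claw=-1)

```text
t: 5.4
ee_pos: [526.9, -53.4, 82.3]
orientation: [-1.571, -0.002, -3.097]
ft_force: [-0.0, 0.1, 0.3]
opening: 85.6
```

Run:
```python
from h import *
st();delta(-57.5,-49.5,27)
p,d=grab_frame("wrist"); cv2.imwrite("pics/w2.png",p)
p,d=grab_frame("top"); cv2.imwrite("pics/t2.png",cv2.resize(p[185:335,285:425],None,fx=4,fy=4,interpolation=cv2.INTER_CUBIC))
```

```text
t 5.40 box [-58.6 -49.6  82.3] jaw ang -1.5263 down [-0.002 -0.    -1.   ] F [-0.02  0.11  0.29] open 85.6 j [-0.101  0.038 -0.178  1.357 -0.     2.996]
shift [-0.0012  0.0553 -0.0001] turn [ 0.     -0.0003  0.0023]
```

View pics/w2.png

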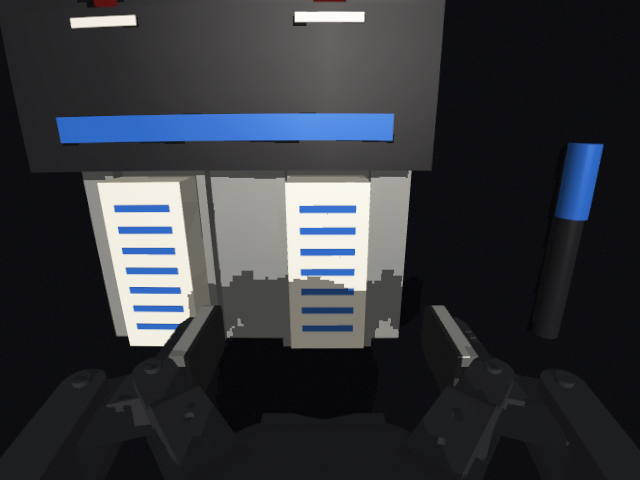

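The wrist view shows the fingers straddling the right cassette (290-370, 180-345), with the left cassette clear of them. Descending and gripping.

Request:
step_arm(rows=[[[-0.001,0.03,0,0,0,0],[-0.001,0.055,0,0,0,0],[-0.001,0.055,0,0,0,0],[-0.001,0.055,0,0,0,0]]])

```text
t: 6.0
ee_pos: [528.8, -53.4, 28.6]
orientation: [-1.571, -0.001, -3.097]
ft_force: [0.6, -0.0, -0.3]
opening: 85.1
```

Request:
step_arm(rows=[[[0,0,0,0,0,0],[0,0,0,0,0,0],[0,0,0,0,0,0],[0,0,0,0,0,0],[0,0,0,0,0,0],[0,0,0,0,0,0]]], claw=1, newtons=40)

```text
t: 6.75
ee_pos: [528.9, -53.5, 28.3]
orientation: [-1.57, -0.001, -3.097]
ft_force: [-0.4, -1.0, 6.4]
opening: 42.8
```

Run:
```python
from h import *
st()
```

```text
t 6.75 box [-56.6 -49.8  28.3] jaw ang -1.5263 down [-0.001 -0.001 -1.   ] F [-0.44 -0.97  6.44] open 42.8 j [-1.000e-01  6.700e-02 -2.540e-01  1.250e+00 -1.000e-03  2.997e+00]
```

Gripped (42.8 mm opening). Lift 90 mm.

Request:
step_arm(rows=[[[0,-0.02,0,0,0,0],[0,-0.06,0,0,0,0],[0,-0.09,0,0,0,0],[0,-0.09,0,0,0,0],[0,-0.09,0,0,0,0]]])

```text
t: 7.38
ee_pos: [528.2, -53.2, 116.3]
orientation: [-1.571, -0.003, -3.097]
ft_force: [-0.0, 0.4, -1.6]
opening: 43.1
```

Run:
```python
from h import *
st()
p,d=grab_frame("scene"); cv2.imwrite("pics/s3.png",cv2.resize(p[120:320,140:400],None,fx=3,fy=3))
```

```text
t 7.38 box [-57.3 -49.5 116.3] jaw ang -1.5262 down [-0.003  0.    -1.   ] F [-0.    0.44 -1.61] open 43.1 j [-0.1    0.033 -0.118  1.423 -0.     2.997]
```

View pics/s3.png

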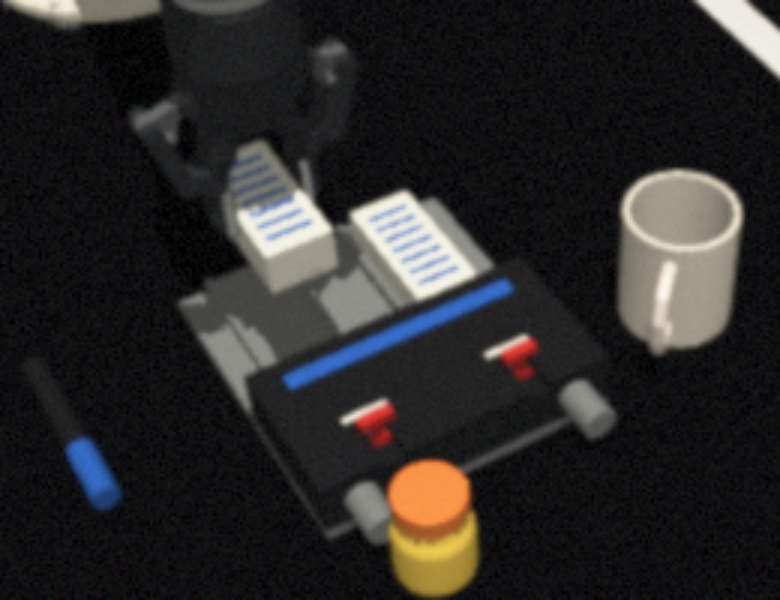

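The cassette is held level at around (280,215), clear of the tray. Turning it half a turn in two quarter-turns.

Request:
step_arm(rows=[[[0,0,0,0,-1.571,0],[0,0,0,0,-1.571,0],[0,0,0,0,-1.571,0],[0,0,0,0,-1.571,0],[0,0,0,0,-1.571,0],[0,0,0,0,-1.571,0],[0,0,0,0,-1.571,0],[0,0,0,0,-1.571,0],[0,0,0,0,-1.571,0],[0,0,0,0,-1.571,0]]])

```text
t: 8.68
ee_pos: [528.0, -53.2, 116.0]
orientation: [-1.575, 0.0, -1.527]
ft_force: [0.1, -0.5, -0.3]
opening: 43.0
```

Request:
step_arm(rows=[[[0,0,0,0,-1.571,0],[0,0,0,0,-1.571,0],[0,0,0,0,-1.571,0],[0,0,0,0,-1.571,0],[0,0,0,0,-1.571,0],[0,0,0,0,-1.571,0],[0,0,0,0,-1.571,0],[0,0,0,0,-1.571,0],[0,0,0,0,-1.571,0],[0,0,0,0,-1.571,0]]])

```text
t: 9.93
ee_pos: [528.3, -53.3, 116.7]
orientation: [-1.571, 0.003, 0.043]
ft_force: [0.3, 0.7, -1.8]
opening: 43.1
```

Run:
```python
from h import *
st();delta(-58.5,-49.8,45,flip=1)
p,d=grab_frame("wrist"); cv2.imwrite("pics/w4.png",p)
p,d=grab_frame("scene"); cv2.imwrite("pics/s4.png",cv2.resize(p[120:320,140:400],None,fx=3,fy=3))
```

```text
t 9.93 box [-57.2 -49.5 116.7] jaw ang 1.6136 down [-0.003  0.    -1.   ] F [ 0.33  0.68 -1.76] open 43.1 j [-0.1    0.033 -0.117  1.424 -0.    -0.143]
shift [-0.0011  0.0717 -0.0003] turn [-0.0002 -0.002  -0.0033]
```

View pics/w4.png

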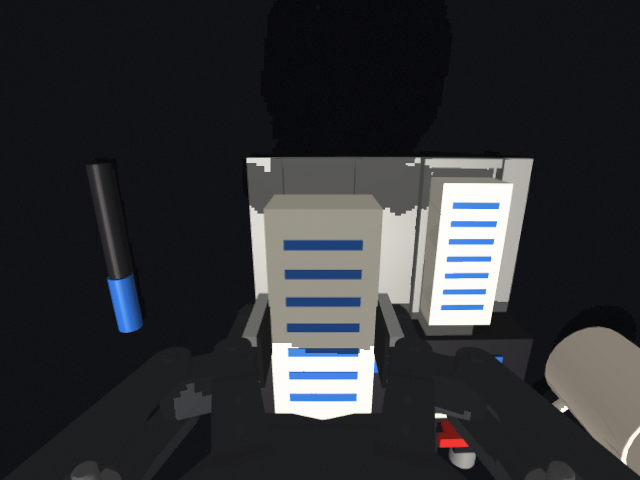

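View pics/s4.png

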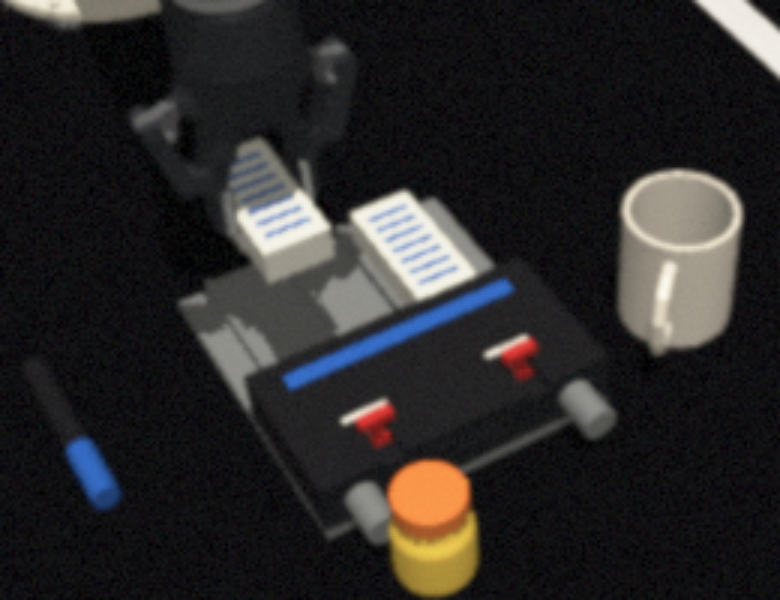

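Turned: the scene view shows a thinner front end at (295,250), which is the step now facing the bay, and the lane below is free. Lowering.

Request:
step_arm(rows=[[[-0.0015,0.04,0,0,-0.002,-0.003],[-0.0015,0.07,0,0,-0.002,-0.003],[-0.0015,0.08,0,0,-0.002,-0.003],[-0.0015,0.08,0,0,-0.002,-0.003]]])

```text
t: 10.52
ee_pos: [526.8, -53.5, 37.4]
orientation: [-1.571, -0.0, 0.046]
ft_force: [-0.8, -0.7, -1.6]
opening: 43.1
```

Run:
```python
from h import *
st();delta(-58.5,-49.8,28.5,flip=1)
```

```text
t 10.53 box [-58.7 -49.7  37.4] jaw ang 1.6169 down [ 0. -0. -1.] F [-0.79 -0.68 -1.58] open 43.1 j [-0.101  0.056 -0.248  1.267 -0.    -0.147]
shift [ 0.0002  0.0089 -0.0001] turn [0.0003 0.0013 0.0001]
```

Request:
step_arm(rows=[[[0,0.004,0,0,0,0],[0,0.007,0,0,0,0],[0,0.0082,0,0,0,0],[0,0.0085,0,0,0,0]]])

```text
t: 11.02
ee_pos: [527.2, -53.6, 29.1]
orientation: [-1.571, -0.001, 0.047]
ft_force: [1.1, -3.4, 0.5]
opening: 43.3
```

Run:
```python
from h import *
st()
```

```text
t 11.03 box [-58.3 -49.8  29.1] jaw ang 1.6175 down [ 0.001 -0.    -1.   ] F [ 1.12 -3.44  0.54] open 43.3 j [-0.101  0.061 -0.259  1.249 -0.    -0.148]
```

Request:
step_arm(rows=[[[0,0.0005,0,0,0,0],[0,0.0005,0,0,0,0],[0,0.0005,0,0,0,0],[0,0.0005,0,0,0,0]]], claw=-1)

```text
t: 11.52
ee_pos: [526.9, -53.3, 28.3]
orientation: [-1.571, -0.001, 0.047]
ft_force: [-0.1, -0.2, 0.4]
opening: 85.2
```

Request:
step_arm(rows=[[[0,-0.04,0,0,0,0],[0,-0.06,0,0,0,0],[-0.07,-0.06,0,0,0,0],[-0.09,-0.06,0,0,0,0],[-0.09,-0.06,0,0,0,0],[-0.09,-0.06,0,0,0,0]]], claw=1)

```text
t: 12.28
ee_pos: [437.7, -57.6, 88.6]
orientation: [-1.571, -0.002, 0.047]
ft_force: [-0.2, 0.2, 0.3]
opening: 0.2
```

Run:
```python
from h import *
st();delta(-132,-50,29,flip=1)
p,d=grab_frame("wrist"); cv2.imwrite("pics/w5.png",p)
p,d=grab_frame("top"); cv2.imwrite("pics/t5.png",cv2.resize(p[185:335,285:425],None,fx=4,fy=4,interpolation=cv2.INTER_CUBIC))
```

```text
t 12.28 box [-147.8  -49.9   88.6] jaw ang 1.6178 down [ 0.002 -0.    -1.   ] F [-0.19  0.16  0.33] open 0.2 j [-0.131 -0.181 -0.372  1.377  0.    -0.178]
shift [ 0.0157  0.0597 -0.0002] turn [0.0001 0.0022 0.002 ]
```

View pics/t5.png

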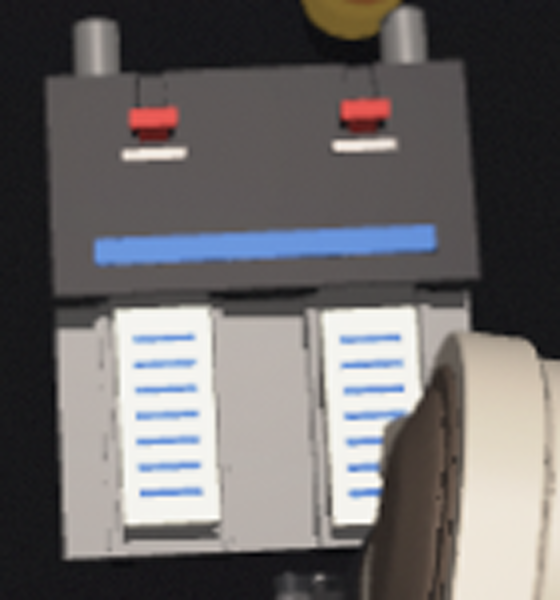

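View pics/w5.png

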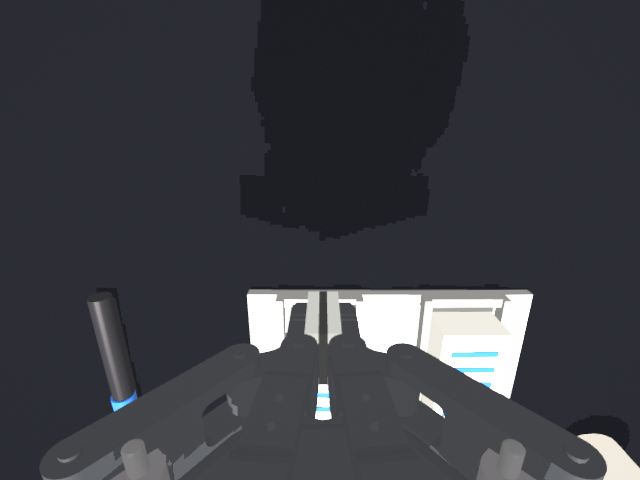

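The top view shows the right cassette seated in its lane (323-430, 305-525) and both tabs still forward. I'll drop behind the outer end and push it.

Request:
step_arm(rows=[[[0.012,0.04,0,0,0.002,0.002],[0.012,0.06,0,0,0.002,0.002],[0.012,0.063,0,0,0.002,0.002],[0.012,0.063,0,0,0.002,0.002]]])

```text
t: 12.88
ee_pos: [449.4, -57.0, 25.7]
orientation: [-1.571, 0.001, 0.045]
ft_force: [-0.7, 0.1, 0.6]
opening: -0.1
```

Run:
```python
from h import *
st();delta(-60,-50,25,flip=1)
```

```text
t 12.88 box [-136.1  -49.8   25.7] jaw ang 1.616 down [-0.001 -0.    -1.   ] F [-0.73  0.13  0.62] open -0.1 j [-0.126 -0.119 -0.442  1.25  -0.    -0.171]
shift [ 0.0761  0.0007 -0.0003] turn [ 0.      0.0004 -0.0011]
```

Request:
step_arm(rows=[[[0.01,0,0,0,0,0],[0.017,0,0,0,0,0],[0.022,0,0,0,0,0],[0.027,0,0,0,0,0],[0.032,0,0,0,0,0],[0.037,0,0,0,0,0],[0.043,0,0,0,0,0],[0.049,0,0,0,0,0],[0.055,0,0,0,0,0],[0.061,0,0,0,0,0],[0.067,0,0,0,0,0],[0.073,0,0,0,0,0]]])

```text
t: 14.38
ee_pos: [522.3, -53.7, 25.2]
orientation: [-1.571, 0.001, 0.045]
ft_force: [-2.3, -0.6, 0.1]
opening: -0.5
```

Run:
```python
from h import *
st();delta(-30,-50,25,flip=1)
```

```text
t 14.38 box [-63.2 -49.7  25.2] jaw ang 1.6158 down [-0.001 -0.    -1.   ] F [-2.3  -0.62  0.14] open -0.5 j [-0.102  0.054 -0.274  1.244 -0.    -0.147]
shift [ 0.0332  0.0001 -0.0003] turn [-0.      0.0002 -0.0012]
```

Request:
step_arm(rows=[[[0.004,0,0,0,0,0],[0.008,0,0,0,0,0],[0.012,0,0,0,0,0],[0.016,0,0,0,0,0],[0.02,0,0,0,0,0],[0.024,0,0,0,0,0],[0.028,0,0,0,0,0],[0.031,0,0,0,0,0],[0.033,0,0,0,0,0]]])

```text
t: 15.5
ee_pos: [555.0, -52.3, 25.2]
orientation: [-1.571, 0.001, 0.045]
ft_force: [-2.4, -0.8, 1.3]
opening: -0.0
```

Run:
```python
from h import *
st();delta(-21,-50,25,flip=1)
```

```text
t 15.50 box [-30.4 -49.7  25.2] jaw ang 1.6158 down [-0.001 -0.    -1.   ] F [-2.44 -0.78  1.26] open -0.0 j [-0.094  0.13  -0.192  1.25  -0.    -0.139]
shift [ 0.0094  0.0001 -0.0003] turn [ 0.      0.0002 -0.0013]
```

Past the rib with only about 2.4 N. Final centimetre in small steps.

Request:
step_arm(rows=[[[0.002,0,0,0,0,0],[0.004,0,0,0,0,0],[0.006,0,0,0,0,0],[0.0075,0,0,0,0,0],[0.0085,0,0,0,0,0]]])

```text
t: 16.12
ee_pos: [563.4, -51.9, 25.2]
orientation: [-1.571, 0.001, 0.045]
ft_force: [-2.8, -0.4, 0.9]
opening: -0.0
```

Request:
step_arm(rows=[[[0.0005,0,0,0,0,0],[0.001,0,0,0,0,0]]])

```text
t: 16.38
ee_pos: [564.4, -51.8, 25.2]
orientation: [-1.571, 0.001, 0.045]
ft_force: [-2.9, -0.9, 1.2]
opening: 0.4
```

Request:
step_arm(rows=[[[0.0005,0,0,0,0,0],[0.001,0,0,0,0,0]]])

```text
t: 16.62
ee_pos: [565.4, -51.8, 25.2]
orientation: [-1.571, 0.001, 0.045]
ft_force: [-3.0, -1.6, 1.3]
opening: 0.3
```

Request:
step_arm(rows=[[[0.0005,0,0,0,0,0],[0.001,0,0,0,0,0]]])

```text
t: 16.88
ee_pos: [566.2, -51.8, 25.2]
orientation: [-1.571, 0.002, 0.045]
ft_force: [-5.8, -1.9, 3.5]
opening: -0.1
```

Request:
step_arm(rows=[[[0.0005,0,0,0,0,0],[0.001,0,0,0,0,0]]])

```text
t: 17.12
ee_pos: [566.1, -51.7, 25.1]
orientation: [-1.571, 0.004, 0.045]
ft_force: [-11.7, -1.2, 7.4]
opening: -0.5
```

Run:
```python
from h import *
st()
p,d=grab_frame("scene"); cv2.imwrite("pics/s6.png",cv2.resize(p[170:310,190:370],None,fx=4,fy=4))
p,d=grab_frame("top"); cv2.imwrite("pics/t6.png",cv2.resize(p[185:335,285:425],None,fx=4,fy=4,interpolation=cv2.INTER_CUBIC))
```

```text
t 17.12 box [-19.3 -49.7  25.1] jaw ang 1.6157 down [-0.004 -0.    -1.   ] F [-11.69  -1.24   7.41] open -0.5 j [-9.100e-02  1.580e-01 -1.610e-01  1.256e+00 -1.000e-03 -1.360e-01]
```

View pics/s6.png

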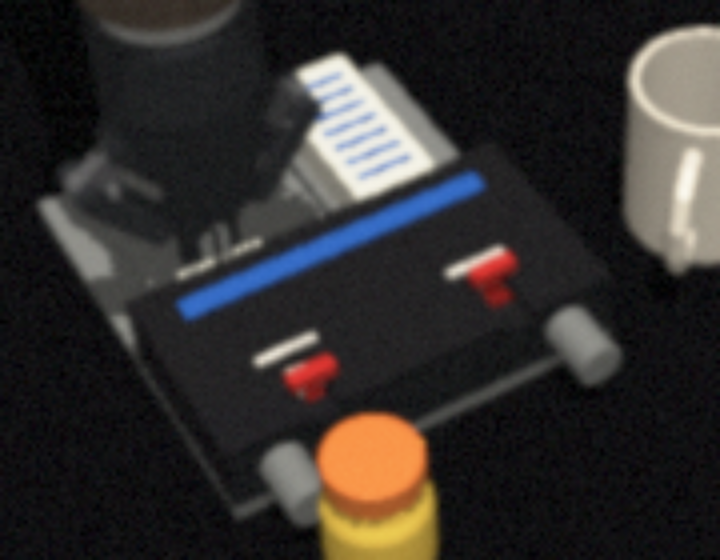

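Wall reached: 12 N, no further travel, and the right tab at (312,372) has moved clearly back from its white mark. Back off, rise, and go to the left lane.

Request:
step_arm(rows=[[[-0.003,0,0,0,0,0],[-0.03,0,0,0,0,0],[-0.06,-0.04,0,0,0,0],[-0.116,-0.06,0,0,0,0],[-0.116,-0.06,0.05,0,0,0],[-0.116,-0.06,0.1,0,0,0],[-0.116,-0.06,0.1,0,0,0],[-0.116,-0.06,0.1,0,0,0]]])

```text
t: 18.23
ee_pos: [447.3, 43.0, 85.4]
orientation: [-1.571, 0.001, 0.046]
ft_force: [-0.4, -0.7, 0.3]
opening: 0.3
```

Run:
```python
from h import *
st();delta(-136,50,25.3,flip=1)
```

```text
t 18.23 box [-133.7   50.3   85.4] jaw ang 1.6168 down [-0.001 -0.    -1.   ] F [-0.43 -0.66  0.31] open 0.3 j [ 0.096 -0.158 -0.359  1.37   0.     0.05 ]
shift [-0.0022  0.0601 -0.0003] turn [ 0.      0.0012 -0.0005]
```

Request:
step_arm(rows=[[[-0.002,0.04,0,0,0.001,0],[-0.002,0.056,0,0,0.001,0],[-0.002,0.06,0,0,0.001,0],[-0.002,0.06,0,0,0.001,0]]])

```text
t: 18.73
ee_pos: [445.4, 42.6, 25.9]
orientation: [-1.571, 0.001, 0.043]
ft_force: [0.0, -0.3, 0.4]
opening: 0.2
```

Request:
step_arm(rows=[[[0.01,0,0,0,0,0],[0.017,0,0,0,0,0],[0.022,0,0,0,0,0],[0.027,0,0,0,0,0],[0.032,0,0,0,0,0],[0.037,0,0,0,0,0],[0.043,0,0,0,0,0],[0.049,0,0,0,0,0],[0.055,0,0,0,0,0],[0.061,0,0,0,0,0],[0.067,0,0,0,0,0],[0.073,0,0,0,0,0]]])

```text
t: 20.23
ee_pos: [518.4, 46.1, 25.2]
orientation: [-1.571, 0.001, 0.044]
ft_force: [-1.7, 0.4, 1.6]
opening: -0.1
```

Request:
step_arm(rows=[[[0.004,0,0,0,0,0],[0.008,0,0,0,0,0],[0.012,0,0,0,0,0],[0.014,0,0,0,0,0]]])

```text
t: 20.72
ee_pos: [532.1, 46.7, 25.2]
orientation: [-1.571, 0.001, 0.044]
ft_force: [-1.4, -0.4, 0.4]
opening: 0.4
```

Run:
```python
from h import *
st();delta(-21,50,25.3,flip=1)
```

```text
t 20.73 box [-48.9  50.2  25.2] jaw ang 1.6148 down [-0.001 -0.    -1.   ] F [-1.4  -0.37  0.44] open 0.4 j [ 0.088  0.076 -0.251  1.245  0.     0.044]
shift [ 0.0279 -0.0002 -0.0001] turn [-0.     -0.0008 -0.0012]
```

Request:
step_arm(rows=[[[0.004,0,0,0,0,0],[0.008,0,0,0,0,0],[0.012,0,0,0,0,0],[0.015,0,0,0,0,0],[0.018,0,0,0,0,0],[0.021,0,0,0,0,0],[0.024,0,0,0,0,0],[0.026,0,0,0,0,0],[0.0275,0,0,0,0,0]]])

```text
t: 21.85
ee_pos: [559.5, 47.9, 25.2]
orientation: [-1.571, 0.001, 0.044]
ft_force: [-1.8, -0.8, 1.0]
opening: 0.1
```

Request:
step_arm(rows=[[[0.0005,0,0,0,0,0],[0.001,0,0,0,0,0]]])

```text
t: 22.1
ee_pos: [560.4, 48.0, 25.2]
orientation: [-1.571, 0.001, 0.044]
ft_force: [-1.7, -0.5, 0.4]
opening: -0.1
```

Request:
step_arm(rows=[[[0.0005,0,0,0,0,0],[0.001,0,0,0,0,0]]])

```text
t: 22.35
ee_pos: [561.4, 48.0, 25.2]
orientation: [-1.571, 0.001, 0.044]
ft_force: [-2.3, 0.1, 0.8]
opening: -0.3
```

Request:
step_arm(rows=[[[0.0005,0,0,0,0,0],[0.001,0,0,0,0,0]]])

```text
t: 22.6
ee_pos: [561.7, 48.0, 25.1]
orientation: [-1.571, 0.003, 0.044]
ft_force: [-8.2, -0.8, 4.8]
opening: -0.3
```

Request:
step_arm(rows=[[[0.0005,0,0,0,0,0],[0.001,0,0,0,0,0]]])

```text
t: 22.85
ee_pos: [561.8, 48.0, 25.1]
orientation: [-1.571, 0.005, 0.044]
ft_force: [-13.7, -1.2, 9.2]
opening: 0.1
```

Run:
```python
from h import *
st()
```

```text
t 22.85 box [-19.2  50.1  25.1] jaw ang 1.6149 down [-0.005 -0.    -1.   ] F [-13.66  -1.19   9.19] open 0.1 j [ 0.085  0.148 -0.172  1.255  0.     0.041]
```

Same stop point (box x -19.2) at 14 N. Retreat well clear.

Request:
step_arm(rows=[[[-0.003,0,0,0,0,0],[-0.03,0,0,0,0,0],[-0.06,-0.05,0,0,0,0],[-0.12,-0.1,0,0,0,0],[-0.16,-0.15,0,0,0,0],[-0.16,-0.15,0,0,0,0],[-0.16,-0.15,0,0,0,0],[-0.16,-0.15,0,0,0,0]]])

```text
t: 23.85
ee_pos: [404.1, 41.1, 173.9]
orientation: [-1.571, 0.003, 0.044]
ft_force: [-1.2, -0.3, -0.7]
opening: -0.1
```

Run:
```python
from h import *
st()
p,d=grab_frame("scene"); cv2.imwrite("pics/s7.png",cv2.resize(p[170:310,190:370],None,fx=4,fy=4))
p,d=grab_frame("top"); cv2.imwrite("pics/t7.png",cv2.resize(p[185:335,285:425],None,fx=4,fy=4,interpolation=cv2.INTER_CUBIC))
```

```text
t 23.85 box [-177.    50.3  173.9] jaw ang 1.6148 down [-0.003 -0.    -1.   ] F [-1.19 -0.25 -0.7 ] open -0.1 j [ 0.101 -0.269 -0.281  1.562  0.     0.057]
```

View pics/s7.png

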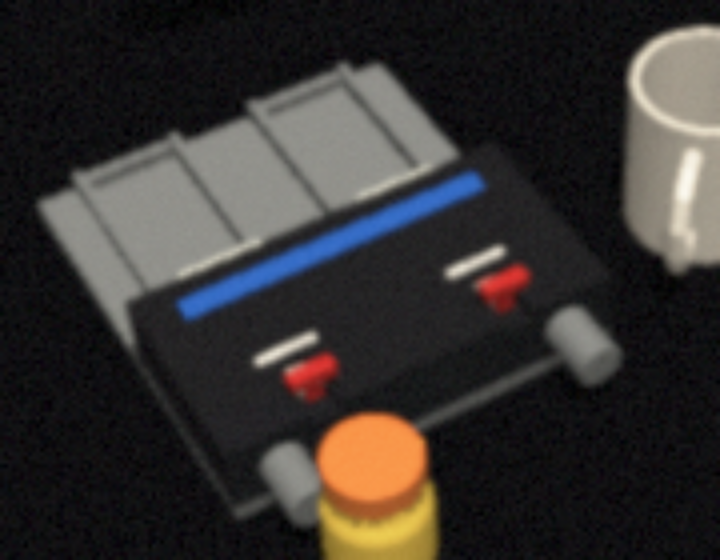

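View pics/t7.png

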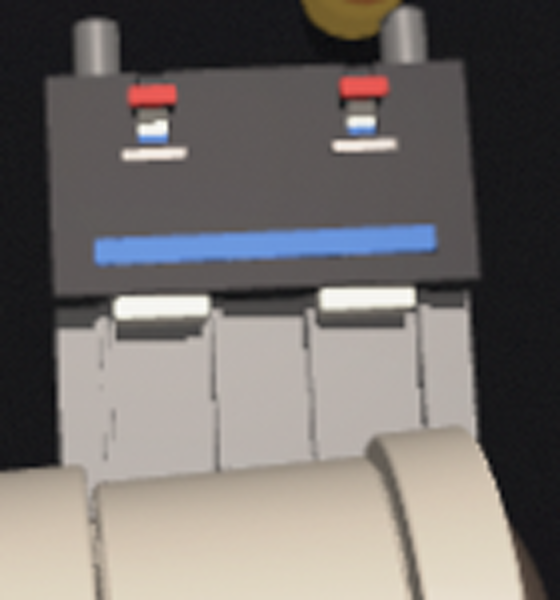

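Both tabs have moved back: left from row 118 to 95, right from row 110 to 86 in the 4x crop. That is about 11 mm each. Both cassettes stand equally far out, and the arm is clear and still.

```bash
python3 -c "
from h import *
st(); print(sign_off())"
```

```text
t 23.95 box [-177.2   50.2  173.7] jaw ang 1.6148 down [-0.004 -0.    -1.   ] F [-0.3  -0.42  0.81] open 0.2 j [ 0.101 -0.269 -0.281  1.563  0.     0.057]
the job is handed in; nothing more can be done
None
```

The right cassette was the wrong way round. I turned it end for end, pushed both cassettes home, and handed the job in at about 24 s of the 72 s allowed.

- **Feeling for the step:** The left outer end stood firm, though I pressed it with about 19 N, well above the suggested 2–5 N. The right outer end dipped more than 3 mm at 2–3 N.
- **Pushing home:** Both cassettes went over the rib at about 2–3 N. They stopped at nearly the same depth (box x about -19.3 and -19.2 mm at the tool), with 12–14 N against the back wall.
- **Last checks:** In the final pictures both tabs stayed back by about 11 mm after I let go, and both cassettes stand out of their bays by the same small amount. The arm was clear. I never moved near the mug, jar or marker; the mug and jar stand where they were, but the marker is outside the final pictures.
- **Went wrong:** On the first approach joint 6 briefly read 3.141, at its 3.14 limit. I backed it off straight away and no fault was reported.

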